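# Find the loose fixture bolt and hold its cap open

### The job

One of the three upright bolts of the clamping fixture has come loose: tap them gently on their heads to find the one that sinks, and press that one fully down to its stop. Then take the pull bar of the hinged cap in front of that bolt, swing the cap open to 45 degrees or more so that a colleague can reach its lock screw, and finish while still holding it open steadily with the fingers, as it falls shut when let go. Leave the other two caps shut and the flange, ring and loupe behind the fixture where they are.

Things in the scene. Friction and masses are not known exactly. Their poses are not given: they have to be found in the camera images.
- fixture: low aluminium clamping fixture fixed to the plate: block 100 x 260 mm, 40 mm high, with a 10 mm high foot at each end (294 mm over all). Origin: centre of its underside. Its x axis points across it from the caps' pull bars to the bolts (roughly away from the robot), its y axis along it to the left. It carries three equal stations (left, middle, right) 85 mm apart along y; each has an upright bolt at the back and in front of it a hinged cap over the bolt's lock screw
- bolt_left_head (a point): centre of the top face of the left bolt's head: dark round socket head, 22 mm in diameter, top 64 mm above the plate (24 mm above the block) as found, 32 mm behind the fixture's centre line. The point sinks with the bolt
- bolt_left (a joint): how far the left bolt has sunk, m: 0 as found. One of the three bolts is loose, and which one varies: a steady push of about 3 N makes it sink until its stop at 0.008, and it stays down. The two tight ones give less than 0.002
- cap_left_hinge (a point): centre of the left cap's hinge pin, 43.5 mm above the plate; the pin runs along the fixture's y
- cap_left_bar (a point): middle of the left cap's pull bar: a round steel bar, 10 mm thick, parallel to the hinge pin and 96.5 mm from it, 43.5 mm above the plate when shut. It overhangs the front of the block as a stirrup: 45 mm of bar free between the two side arms, 32 mm of free space between bar and cap, nothing beneath, so it can be pinched from above with one finger on each side; being round it turns in the grip. The cap is a 54 x 54 x 5 mm steel plate, the whole 0.08 to 0.17 kg
- cap_left (a joint): opening angle of the left cap, rad: 0 shut (as found), its bar swings up and back towards the bolt as it grows, stop at 1.2. Weight and a weak spring (about 1 to 2 N at the bar) shut it as soon as it is let go
- bolt_middle_head (a point): centre of the top face of the middle bolt's head: dark round socket head, 22 mm in diameter, top 64 mm above the plate (24 mm above the block) as found, 32 mm behind the fixture's centre line. The point sinks with the bolt
- bolt_middle (a joint): how far the middle bolt has sunk, m: 0 as found. One of the three bolts is loose, and which one varies: a steady push of about 3 N makes it sink until its stop at 0.008, and it stays down. The two tight ones give less than 0.002
- cap_middle_hinge (a point): centre of the middle cap's hinge pin, 43.5 mm above the plate; the pin runs along the fixture's y
- cap_middle_bar (a point): middle of the middle cap's pull bar: a round steel bar, 10 mm thick, parallel to the hinge pin and 96.5 mm from it, 43.5 mm above the plate when shut. It overhangs the front of the block as a stirrup: 45 mm of bar free between the two side arms, 32 mm of free space between bar and cap, nothing beneath, so it can be pinched from above with one finger on each side; being round it turns in the grip. The cap is a 54 x 54 x 5 mm steel plate, the whole 0.08 to 0.17 kg
- cap_middle (a joint): opening angle of the middle cap, rad: 0 shut (as found), its bar swings up and back towards the bolt as it grows, stop at 1.2. Weight and a weak spring (about 1 to 2 N at the bar) shut it as soon as it is let go
- bolt_right_head (a point): centre of the top face of the right bolt's head: dark round socket head, 22 mm in diameter, top 64 mm above the plate (24 mm above the block) as found, 32 mm behind the fixture's centre line. The point sinks with the bolt
- bolt_right (a joint): how far the right bolt has sunk, m: 0 as found. One of the three bolts is loose, and which one varies: a steady push of about 3 N makes it sink until its stop at 0.008, and it stays down. The two tight ones give less than 0.002
- cap_right_hinge (a point): centre of the right cap's hinge pin, 43.5 mm above the plate; the pin runs along the fixture's y
- cap_right_bar (a point): middle of the right cap's pull bar: a round steel bar, 10 mm thick, parallel to the hinge pin and 96.5 mm from it, 43.5 mm above the plate when shut. It overhangs the front of the block as a stirrup: 45 mm of bar free between the two side arms, 32 mm of free space between bar and cap, nothing beneath, so it can be pinched from above with one finger on each side; being round it turns in the grip. The cap is a 54 x 54 x 5 mm steel plate, the whole 0.08 to 0.17 kg
- cap_right (a joint): opening angle of the right cap, rad: 0 shut (as found), its bar swings up and back towards the bolt as it grows, stop at 1.2. Weight and a weak spring (about 1 to 2 N at the bar) shut it as soon as it is let go
- turned_flange: bystander: turned steel flange, 57 mm in diameter, 24 mm high, loose behind the fixture; origin: centre of underside
- ring_gauge_1: bystander: steel ring, 39 mm in diameter, 14 mm high, loose behind the fixture; origin: centre of underside
- loupe: bystander: black eye loupe, 34 mm in diameter, 30 mm high, loose behind the fixture; origin: centre of underside

How it is judged:
By the outcome, as a careful person would: the job done as asked, in the order asked, and still so for the second after the job is handed in, while the arm keeps its last pose, push and grip.
It also fails if it takes over 48 s, if anything falls off the work surface, if the arm or the gripper's body presses on something with over 40 N, if the wrist force passes 120 N, or if a joint passes its speed limit or range.

### The arm

A 6-joint arm with a two-finger parallel gripper is mounted at the origin on a cart in front of the work surface, level with it; the furniture and walls round the work are solid. World frame = base frame: x ahead of the robot, y to its left, z up, the work surface at z = 0. Lengths are in m, angles in degrees, forces in N, time in s.
With the tool pointing down it reaches from about 0.375 to 0.825 m from the base axis. Payload 5.5 kg.
Tool frame: the origin (TCP) lies at the very end of the fingers, on their centre line; the grasp point (between the pads) lies 19 mm behind it; z points along the fingers, y is the direction in which the jaws open and shut (so a half turn about z gives the same grasp; the last joint's range is limited). The gripper opens to 85 mm and grips with 20 to 120 N. Pads are 22 mm wide; open, the fingers measure 114 mm over their backs; the gripper's body (76 mm by 85 mm) begins 54 mm behind the grasp point. The pads swing forward as they close: fully open they stand 13 mm farther back than shut.
Start: joints at [66.75, 17.962, -2.699, 69.339, 0, 90], TCP at [0.237, 0.551, 0.2] pointing down, gripper open.
Joint ranges: [-152.73, 152.73], [-39.44, 99.34], [-58.76, 71.6], [-118.89, 123.64], [-81.53, 83.1], [-180, 180]. Speed limits (degrees/s): [136.94, 136.94, 172.46, 180, 180, 180].

### API

Orientations are given as a 3x3 rotation matrix whose columns are the frame's x, y, z axes.
In Python, from plant import r, optics, workorder gives the robot as it stands.
- The arm moves only by the tool carry_out, never from a script. Its argument "deltas" is a list that holds one entry, the list of rows, each a list of 7 numbers: the closure, from -1 (fully open) to 1 (shut), then the shift along the tool's x, y, z in mm, then the turn, a rotation vector about the tool's x, y, z in degrees. A call has 1 to 8 rows; each row is the pose to reach, as a shift and turn from the pose commanded when the call began, along the tool's axes at that moment; what a row does not reach only later rows make up. A row lasts 1/10 s, in which the tool goes at most 50 mm and 8.59 degrees, less where a joint would pass 70% of its speed; a pose out of reach is approached as far as the arm can. A call with a gripper value outside its range is refused whole. The fingers move at their own pace and stop on an object; "squeeze" is the grip in N (left out, the last holds). Time passes only in rows, so rows that repeat a pose let the fingers close. It gives the time, the measured TCP pose, the force and the opening at its end, in the units of the state.
- r.sense(): the state, without advancing time (a new reading comes with each control period).
- optics.capture(name): name is "scene" or "top" or "wrist"; returns a dict with "img" (400x640x3 uint8, red, green, blue), "depth" (400x640 float32, m along the optical axis (not along the pixel's ray), 0 where there is no reading), "mtx" (3x3 intrinsics, pixels), "R" (3x3) and "t" (3): a world point X has camera coordinates R X + t; the wrist camera has in their place "hand_eye" (4x4, takes a point from camera to tool coordinates, whose origin is the TCP and whose axes are the flange's). Camera axes: x right, y down, z forward; pixel columns grow to the right and rows downward; lengths in m; the calibration is good to about 2 mm. A picture is of the moment at which its call begins: read the wrist's pose just before it.
- workorder.finish_job(): hands the job in, once; it reports no verdict.
The state is a dict: "time_s": time; "joint_positions": joint angles; "dq": joint speeds; "tau": joint torques, N m; "tcp_pos": TCP position; "orientation": TCP orientation; "ft_force": force on the tool from outside, world axes, zero at the start; "moment": the same for the moment, N m; "gripper_width": finger opening in m.
Only numpy, scipy, OpenCV 4.12 (cv2) and the standard library are available. Lean on these libraries where they do the work, as an engineer would, in place of code of your own. Each camera call takes 0.05 s, during which the arm holds its last target. There are 200 camera calls.

## Working session

There is one attempt and no reset: what is moved stays moved. The work goes in short steps, Python scripts to look and compute and a tool call to move; the robot and the scene stay as the last step left them, time stands still between calls to the robot, and variables do not carry over. Pictures are saved under pics/ and viewed, about 8 in all and at most 12, crops included, and the job is handed in when it is done.

Besides the shell and the picture viewer there is one more tool, called after ">>>" by a JSON object that holds its "op" and its "data". carry_out: Moves the arm, as the interface text tells. Its arguments: {"type":"object","properties":{"deltas":{"type":"array"},"squeeze":{"type":"number"}},"required":["deltas"]}

```bash
mkdir -p pics; ls; python3 - <<'E'
from plant import r, optics, workorder
import cv2,numpy as np
s=r.sense()
for k,v in s.items(): print(k,np.round(v,3).tolist())
for n in("scene","top"):
    c=optics.capture(n); np.savez(f"pics/{n}.npz",**c); cv2.imwrite(f"pics/{n}0.png",c["img"][:,:,::-1])
    print(n,np.round(c["R"],3).tolist(),np.round(c["t"],3),np.round(c["mtx"]).tolist())
E
```

```text
pics
time_s 0.0
joint_positions [66.75, 18.004, -2.757, 69.338, -0.001, 89.999]
dq [0.013, 0.036, -0.058, -0.077, -0.032, 0.002]
tau [0.002, -53.96, 33.974, 0.019, 0.0, 0.0]
tcp_pos [0.237, 0.551, 0.199]
orientation [[-0.919, 0.395, -0.001], [0.395, 0.919, -0.002], [-0.0, -0.002, -1.0]]
ft_force [-1.126, -0.41, -0.392]
moment [0.037, 0.01, 0.013]
gripper_width 0.085
scene [[0.646, -0.763, -0.019], [-0.54, -0.44, -0.718], [0.539, 0.474, -0.696]] [-0.477  0.3    0.659] [[500.0, 0.0, 318.0], [0.0, 500.0, 201.0], [0.0, 0.0, 1.0]]
top [[-0.002, -1.0, -0.015], [-0.993, 0.004, -0.122], [0.122, 0.015, -0.992]] [-0.133  0.578  0.869] [[417.0, 0.0, 325.0], [0.0, 417.0, 194.0], [0.0, 0.0, 1.0]]
```

View pics/top0.png

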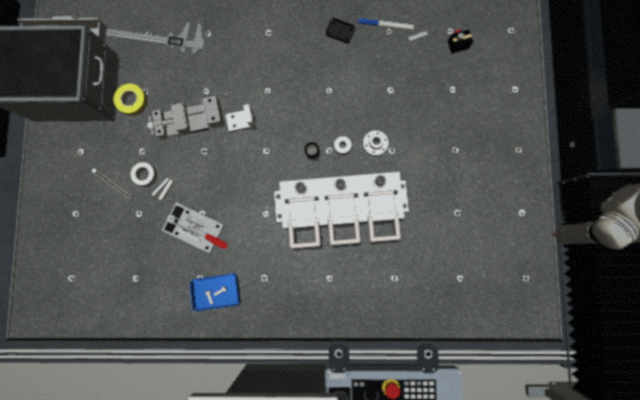

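View pics/scene0.png

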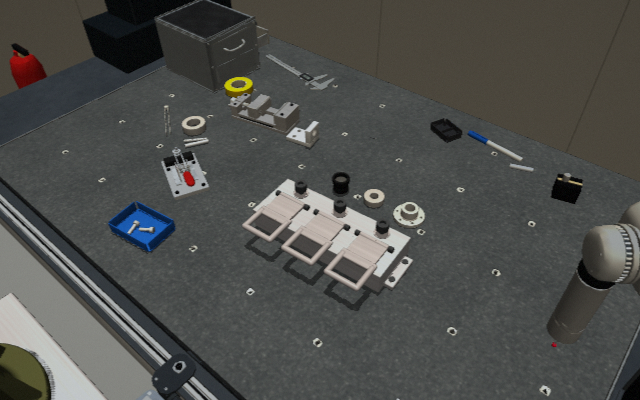

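Top view: the bolt heads sit at about (301,188), (341,184), (380,181), and the pull bars at (305,246), (345,243), (385,239). The bystanders are at (312,150), (343,145) and (376,142). Next I'll turn these pixels into positions.

```bash
cat > h.py <<'E'
import numpy as np,cv2
def ray(c,u,v,z):
    d=c["R"].T@np.linalg.inv(c["mtx"])@np.array([u,v,1.]); o=-c["R"].T@c["t"]
    return o+d*(z-o[2])/d[2]
def pt(c,u,v):
    Z=c["depth"][int(v),int(u)]
    return c["R"].T@(np.linalg.inv(c["mtx"])@np.array([u,v,1.])*Z-c["t"])
E
python3 - <<'E'
from h import *
np.set_printoptions(precision=4,suppress=True)
for n,B,P in(("top",[(301,188),(341,184),(380,181)],[(305,246),(345,243),(385,239)]),("scene",[(301,184),(340,203),(382,225)],[])):
    c=dict(np.load(f"pics/{n}.npz"))
    for b in B: print(n,"bolt",ray(c,*b,.064),pt(c,*b))
    for b in P: print(n,"bar",ray(c,*b,.0485),pt(c,*b))
    img=c["img"].copy()[:,:,::-1]
    if n=="top": s=img[120:265,255:425]
    else: s=img[160:310,230:430]
    s=cv2.resize(s,None,fx=4 if n=="top" else 3.9,fy=4 if n=="top" else 3.9,interpolation=cv2.INTER_CUBIC)
    cv2.imwrite(f"pics/{n}_crop.png",s)
E
```

```text
top bolt [ 0.5879 -0.0852  0.064 ] [ 0.5888 -0.0847  0.0574]
top bolt [ 0.596  -0.1692  0.064 ] [ 0.5969 -0.1693  0.0579]
top bolt [ 0.602 -0.251  0.064] [ 0.6027 -0.2515  0.0597]
top bar [ 0.4671 -0.0931  0.0485] [ 0.4671 -0.0928  0.0433]
top bar [ 0.4731 -0.1771  0.0485] [ 0.4732 -0.1772  0.0452]
top bar [ 0.4813 -0.2611  0.0485] [ 0.4813 -0.2614  0.0462]
scene bolt [ 0.5941 -0.0838  0.064 ] [ 0.5971 -0.0808  0.0601]
scene bolt [ 0.6    -0.1681  0.064 ] [ 0.6047 -0.1644  0.0582]
scene bolt [ 0.6031 -0.2534  0.064 ] [ 0.6023 -0.2539  0.065 ]
```

View pics/top_crop.png

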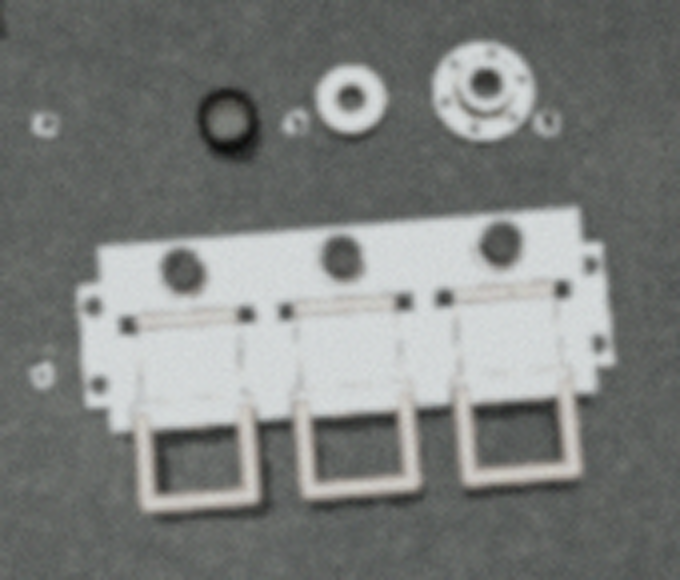

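Bolts measure about 84 mm apart, against 85 mm given. The fixture yaw is about 4.9°, and bolt to bar is about 121 mm. I'll start moving towards a point above the left bolt, closing the fingers on the way.

>>> {"op": "carry_out", "data": {"deltas": [[[1, -576, -445, 70, 0, 0, 62], [1, -576, -445, 70, 0, 0, 62], [1, -576, -445, 70, 0, 0, 62], [1, -576, -445, 70, 0, 0, 62], [1, -576, -445, 70, 0, 0, 62], [1, -576, -445, 70, 0, 0, 62], [1, -576, -445, 70, 0, 0, 62], [1, -576, -445, 70, 0, 0, 62]]], "squeeze": 40}}

```text
time_s: 0.9
tcp_pos: [0.4306, 0.2013, 0.1611]
orientation: [[-0.079, 0.997, -0.0], [0.997, 0.079, 0.0], [0.0, -0.0, -1.0]]
ft_force: [0.6, 1.6, -0.4]
gripper_width: -0.0001
```

>>> {"op": "carry_out", "data": {"deltas": [[[1, -298, 136, 30, 0, 0, 0], [1, -298, 136, 30, 0, 0, 0], [1, -298, 136, 30, 0, 0, 0], [1, -298, 136, 30, 0, 0, 0], [1, -298, 136, 30, 0, 0, 0], [1, -298, 136, 30, 0, 0, 0], [1, -298, 136, 30, 0, 0, 0], [1, -298, 136, 30, 0, 0, 0]]]}}

```text
time_s: 1.7
tcp_pos: [0.5914, -0.086, 0.1302]
orientation: [[-0.078, 0.997, -0.001], [0.997, 0.078, -0.001], [-0.001, -0.001, -1.0]]
ft_force: [-0.4, 0.2, -1.0]
gripper_width: 0.0002
```

```bash
python3 - <<'E'
from plant import r, optics
import numpy as np,cv2
s=r.sense(); c=optics.capture("wrist")
np.savez("pics/w1.npz",**c,p=s["tcp_pos"],O=s["orientation"])
np.set_printoptions(precision=4,suppress=True); print(s["tcp_pos"],s["ft_force"],c["hand_eye"],c["mtx"])
cv2.imwrite("pics/w1.png",c["img"][:,:,::-1])
E
```

```text
[ 0.5914 -0.086   0.1302] [-0.3634  0.2183 -0.9894] [[ 0.0002 -0.945  -0.3271  0.0845]
 [ 1.     -0.0001  0.0011 -0.0004]
 [-0.0011 -0.3271  0.945  -0.1733]
 [ 0.      0.      0.      1.    ]] [[301.3996   0.     323.0103]
 [  0.     301.3996 195.2481]
 [  0.       0.       1.    ]]
```

View pics/w1.png

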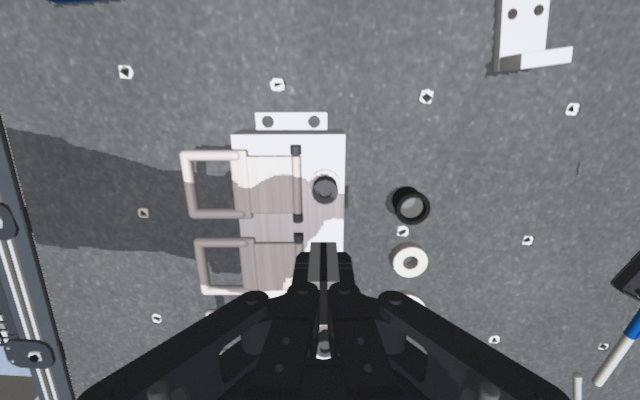

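Wrist view: the left bolt head is at (325,188), the left pull bar runs from (185,155) to (193,216), and the finger tip is at (323,250).

```bash
cat >> h.py <<'E'
def wray(f,u,v,z):
    w=np.load(f) if isinstance(f,str) else f; H=w["hand_eye"]; T=np.eye(4); T[:3,:3]=w["O"]; T[:3,3]=w["p"]; M=T@H
    d=M[:3,:3]@np.linalg.inv(w["mtx"])@np.array([u,v,1.]); o=M[:3,3]
    return o+d*(z-o[2])/d[2]
E
python3 - <<'E'
from h import *
np.set_printoptions(precision=4,suppress=True)
f="pics/w1.npz"
print("boltL",wray(f,325,188,.064),"bar ends",wray(f,184,154,.0485),wray(f,193,216,.0485), "midbar ends",wray(f,197,241,.0485),wray(f,206,292,.0485))
E
```

```text
boltL [ 0.5923 -0.0779  0.064 ] bar ends [ 0.4702 -0.0619  0.0485] [ 0.4743 -0.1192  0.0485] midbar ends [ 0.4764 -0.1448  0.0485] [ 0.4821 -0.2019  0.0485]
```

>>> {"op": "carry_out", "data": {"deltas": [[[1, 3, 0, 30, 0, 0, 0], [1, 3, 0, 56, 0, 0, 0], [1, 3, 0, 60, 0, 0, 0], [1, 3, 0, 62, 0, 0, 0], [1, 3, 0, 64, 0, 0, 0], [1, 3, 0, 65, 0, 0, 0], [1, 3, 0, 66, 0, 0, 0], [1, 3, 0, 67, 0, 0, 0]]]}}

```text
time_s: 2.55
tcp_pos: [0.5907, -0.0796, 0.0651]
orientation: [[-0.083, 0.997, 0.001], [0.997, 0.083, -0.0], [-0.0, 0.001, -1.0]]
ft_force: [-0.2, 0.7, -0.3]
gripper_width: 0.0001
```

>>> {"op": "carry_out", "data": {"deltas": [[[1, 0, 0, 1, 0, 0, 0], [1, 0, 0, 2, 0, 0, 0], [1, 0, 0, 3, 0, 0, 0], [1, 0, 0, 3, 0, 0, 0]]]}}

```text
time_s: 2.95
tcp_pos: [0.59, -0.0795, 0.0612]
orientation: [[-0.083, 0.997, -0.0], [0.997, 0.083, 0.0], [0.0, -0.0, -1.0]]
ft_force: [-0.3, 0.4, -0.6]
gripper_width: -0.0005
```

>>> {"op": "carry_out", "data": {"deltas": [[[1, 0, 0, 1, 0, 0, 0], [1, 0, 0, 2, 0, 0, 0], [1, 0, 0, 2, 0, 0, 0]]]}}

```text
time_s: 3.25
tcp_pos: [0.5901, -0.0795, 0.0592]
orientation: [[-0.083, 0.997, -0.0], [0.997, 0.083, 0.0], [0.0, -0.0, -1.0]]
ft_force: [0.2, 0.5, 0.3]
gripper_width: -0.0003
```

>>> {"op": "carry_out", "data": {"deltas": [[[1, 0, 0, 1, 0, 0, 0], [1, 0, 0, 2, 0, 0, 0], [1, 0, 0, 2, 0, 0, 0]]]}}

```text
time_s: 3.55
tcp_pos: [0.5901, -0.0794, 0.0572]
orientation: [[-0.083, 0.997, -0.0], [0.997, 0.083, 0.0], [0.0, -0.0, -1.0]]
ft_force: [0.2, 0.4, 0.7]
gripper_width: -0.0
```

```bash
python3 - <<'E'
from plant import r, optics
import numpy as np,cv2
s=r.sense(); c=optics.capture("wrist"); d=optics.capture("scene")
np.savez("pics/w2.npz",**c,p=s["tcp_pos"],O=s["orientation"])
print(s["tcp_pos"],s["ft_force"])
a=cv2.resize(c["img"][120:320,200:450],None,fx=1.9,fy=1.9,interpolation=2)
b=cv2.resize(d["img"][130:260,240:400],(475,380),interpolation=2)
cv2.imwrite("pics/w2.png",cv2.resize(np.hstack([a,b]),(800,320))[:,:,::-1])
E
```

```text
[ 0.59008239 -0.07944338  0.05720585] [0.17411221 0.41377971 0.70104716]
```

View pics/w2.png

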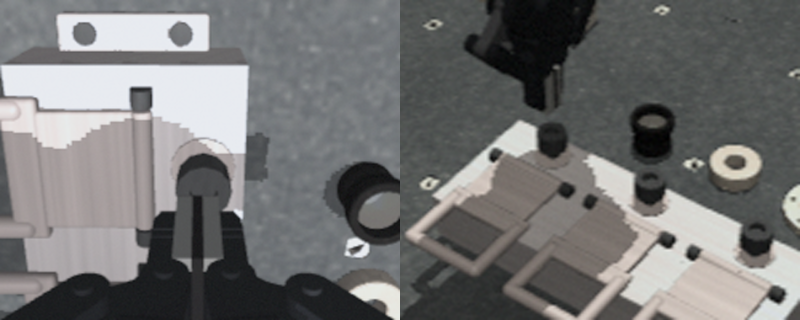

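The scene view shows the finger tip at full-image (296,171), apparently above and behind the bolt. In the wrist view the bolt is at about (327,234) with the tip next to it. I'll check this with depth.

```bash
python3 - <<'E'
from plant import r, optics
from h import *
np.set_printoptions(precision=4,suppress=True)
s=r.sense()
w=np.load("pics/w2.npz"); H=w["hand_eye"]
print("bolt ray",wray(w,327,230,.064))
for u in (315,323,331):
  for v in range(222,262,5):
    Z=w["depth"][v,u]; P=H@np.append(np.linalg.inv(w["mtx"])@np.array([u,v,1.])*Z,1); print(u,v,round(float(Z),4),"tool",P[:3],"world",w["O"]@P[:3]+w["p"])
d=optics.capture("scene"); t=optics.capture("top")
for n,c,zs in(("scene",d,1),("top",t,1)):
  uv=c["mtx"]@(c["R"]@s["tcp_pos"]+c["t"]); print(n,"tcp proj",uv[:2]/uv[2])
for q in [(292,168),(296,171),(300,171),(301,184)]: print(q,pt(d,*q))
E
```

```text
bolt ray [ 0.5919 -0.0748  0.064 ]
315 222 0.1957 tool [ 0.0041 -0.0054  0.006 ] world [ 0.5843 -0.0758  0.0513]
315 227 0.1872 tool [ 0.0046 -0.0052 -0.0029] world [ 0.5845 -0.0752  0.0601]
315 232 0.1847 tool [ 0.0029 -0.0051 -0.0062] world [ 0.5847 -0.077   0.0634]
315 237 0.1863 tool [-0.0008 -0.0052 -0.0057] world [ 0.585  -0.0807  0.0629]
315 242 0.1871 tool [-0.0041 -0.0052 -0.006 ] world [ 0.5852 -0.084   0.0632]
315 247 0.1501 tool [ 0.0111 -0.0043 -0.04  ] world [ 0.5849 -0.0687  0.0972]
315 252 0.1458 tool [ 0.0109 -0.0042 -0.0445] world [ 0.5851 -0.0689  0.1018]
315 257 0.1413 tool [ 0.011  -0.004  -0.0493] world [ 0.5852 -0.0689  0.1065]
323 222 0.1884 tool [ 0.0071 -0.0002 -0.0008] world [ 0.5893 -0.0724  0.058 ]
323 227 0.1834 tool [ 0.0063 -0.0002 -0.0063] world [ 0.5893 -0.0732  0.0636]
323 232 0.1857 tool [ 0.0024 -0.0002 -0.0053] world [ 0.5896 -0.0771  0.0625]
323 237 0.1903 tool [-0.0026 -0.0002 -0.0021] world [ 0.5901 -0.0821  0.0594]
323 242 0.1923 tool [-0.0066 -0.0002 -0.0013] world [ 0.5904 -0.086   0.0585]
323 247 0.1514 tool [ 0.0105 -0.0003 -0.0388] world
[... 322 characters left out ...]
-0.0733  0.0625]
331 232 0.1853 tool [ 0.0026  0.0047 -0.0056] world [ 0.5945 -0.0765  0.0628]
331 237 0.1913 tool [-0.0031  0.0048 -0.0013] world [ 0.5952 -0.0821  0.0585]
331 242 0.1935 tool [-0.0071  0.0049 -0.0003] world [ 0.5956 -0.0862  0.0575]
331 247 0.1498 tool [ 0.0112  0.0037 -0.0402] world [ 0.5928 -0.068   0.0974]
331 252 0.1457 tool [ 0.011   0.0036 -0.0447] world [ 0.5928 -0.0682  0.1019]
331 257 0.1419 tool [ 0.0106  0.0035 -0.0488] world [ 0.5927 -0.0686  0.106 ]
scene tcp proj [297.9414 186.8576]
top tcp proj [298.5268 187.3899]
(292, 168) [ 0.5775 -0.0805  0.1108]
(296, 171) [ 0.5818 -0.0854  0.1038]
(300, 171) [ 0.5876 -0.0894  0.1021]
(301, 184) [ 0.5968 -0.0812  0.0606]
```

Both cameras agree that the finger ends are about 40 mm short of the stated TCP: tool z is about -0.039, so the true tip is at z≈0.097. The bolt is still untouched at 0.063. I'll go by what the cameras show and keep descending, watching the force.

>>> {"op": "carry_out", "data": {"deltas": [[[1, 0, 0, 8, 0, 0, 0], [1, 0, 0, 16, 0, 0, 0], [1, 0, 0, 22, 0, 0, 0], [1, 0, 0, 25, 0, 0, 0], [1, 0, 0, 26, 0, 0, 0], [1, 0, 0, 27, 0, 0, 0], [1, 0, 0, 28, 0, 0, 0]]]}}

```text
time_s: 4.45
tcp_pos: [0.5896, -0.0794, 0.0315]
orientation: [[-0.083, 0.997, -0.0], [0.997, 0.083, 0.0], [0.0, -0.0, -1.0]]
ft_force: [-10.9, 2.1, 28.6]
gripper_width: -0.0
```

Contact: 28.6 N with the arm stalled, so the left bolt looks tight. I'll back off and check its height when I get to the next one.

>>> {"op": "carry_out", "data": {"deltas": [[[1, 0, 0, -8, 0, 0, 0], [1, 0, 0, -16, 0, 0, 0], [1, -40, 0, -16, 0, 0, 0], [1, -84, 0, -16, 0, 0, 0], [1, -84, 0, -16, 0, 0, 0], [1, -84, 0, -16, 0, 0, 0]]]}}

```text
time_s: 5.05
tcp_pos: [0.5971, -0.1641, 0.0453]
orientation: [[-0.081, 0.997, -0.0], [0.997, 0.081, 0.0], [0.0, -0.0, -1.0]]
ft_force: [0.5, 0.7, 0.9]
gripper_width: -0.0001
```

```bash
python3 - <<'E'
from plant import r, optics
from h import *
s=r.sense(); c=optics.capture("wrist"); d=optics.capture("scene"); t=optics.capture("top")
np.savez("pics/w3.npz",**c,p=s["tcp_pos"],O=s["orientation"])
print(s["tcp_pos"],s["ft_force"])
a=cv2.resize(c["img"][100:300,200:450],None,fx=1.9,fy=1.9,interpolation=2)
b=cv2.resize(d["img"][130:260,240:400],(475,380),interpolation=2)
cv2.imwrite("pics/w3.png",cv2.resize(np.hstack([a,b]),(800,320))[:,:,::-1])
w=np.load("pics/w3.npz"); w1=np.load("pics/w1.npz")
def cloud(w):
    Z=w["depth"]; v,u=np.mgrid[0:400,0:640]; P=np.stack([(u-w["mtx"][0,2])/w["mtx"][0,0]*Z,(v-w["mtx"][1,2])/w["mtx"][1,1]*Z,Z],-1)
    H=w["hand_eye"]; P=P@H[:3,:3].T+H[:3,3]; return P@w["O"].T+w["p"],Z>0
for n,x in(("before",w1),("after",w)):
    P,ok=cloud(x); m=ok&(np.hypot(P[...,0]-.591,P[...,1]+.081)<.010)&(P[...,2]>.045)&(P[...,2]<.075)
    print(n,m.sum(),np.round(np.percentile(P[m][:,2],[10,50,75,90]),4), np.round(np.median(P[m],0),4))
E
```

```text
[ 0.59712608 -0.16409185  0.04525344] [0.46624843 0.70059869 0.86748702]
before 457 [0.0571 0.0625 0.0632 0.0637] [ 0.5912 -0.0808  0.0625]
after 1275 [0.0573 0.0622 0.0629 0.0633] [ 0.5915 -0.0812  0.0622]
```

View pics/w3.png

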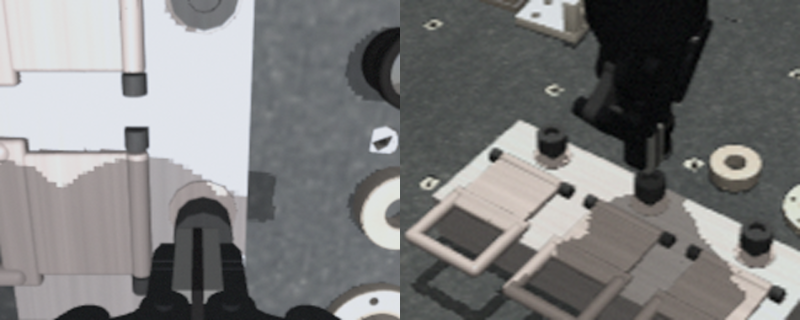

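The left bolt's height is unchanged (0.0622 against 0.0625), so it is tight. The finger tip is now right above the middle bolt at combined (650,170).

>>> {"op": "carry_out", "data": {"deltas": [[[1, 0, 0, 6, 0, 0, 0], [1, 0, 0, 10, 0, 0, 0], [1, 0, 0, 12, 0, 0, 0], [1, 0, 0, 13, 0, 0, 0], [1, 0, 0, 14, 0, 0, 0], [1, 0, 0, 14, 0, 0, 0]]]}}

```text
time_s: 5.8
tcp_pos: [0.5972, -0.1632, 0.0313]
orientation: [[-0.083, 0.997, -0.0], [0.997, 0.083, -0.0], [-0.0, -0.0, -1.0]]
ft_force: [-0.1, 0.9, 0.6]
gripper_width: -0.0001
```

>>> {"op": "carry_out", "data": {"deltas": [[[1, 0, 0, 1, 0, 0, 0], [1, 0, 0, 2, 0, 0, 0], [1, 0, 0, 2, 0, 0, 0]]]}}

```text
time_s: 6.1
tcp_pos: [0.5974, -0.1633, 0.0294]
orientation: [[-0.083, 0.997, 0.0], [0.997, 0.083, -0.0], [-0.0, 0.0, -1.0]]
ft_force: [-0.4, 0.6, 1.6]
gripper_width: 0.0001
```

>>> {"op": "carry_out", "data": {"deltas": [[[1, 0, 0, 1, 0, 0, 0], [1, 0, 0, 2, 0, 0, 0], [1, 0, 0, 2, 0, 0, 0]]]}}

```text
time_s: 6.4
tcp_pos: [0.5973, -0.1633, 0.0273]
orientation: [[-0.083, 0.997, 0.0], [0.997, 0.083, -0.0], [-0.0, 0.0, -1.0]]
ft_force: [0.5, 0.1, 0.7]
gripper_width: 0.0001
```

>>> {"op": "carry_out", "data": {"deltas": [[[1, 0, 0, 1, 0, 0, 0], [1, 0, 0, 2, 0, 0, 0], [1, 0, 0, 3, 0, 0, 0], [1, 0, 0, 3, 0, 0, 0]]]}}

```text
time_s: 6.8
tcp_pos: [0.5974, -0.1633, 0.0245]
orientation: [[-0.083, 0.997, 0.0], [0.997, 0.083, -0.0], [-0.0, 0.0, -1.0]]
ft_force: [-0.1, -0.2, 2.4]
gripper_width: -0.0
```

```bash
cat >> h.py <<'E'
def cloud(w):
    Z=w["depth"]; v,u=np.mgrid[0:400,0:640]; P=np.stack([(u-w["mtx"][0,2])/w["mtx"][0,0]*Z,(v-w["mtx"][1,2])/w["mtx"][1,1]*Z,Z],-1)
    H=w["hand_eye"]; return P@H[:3,:3].T+H[:3,3]   # tool frame
def snap(f):
    from plant import r,optics
    s=r.sense(); c=optics.capture("wrist"); w=dict(c,p=s["tcp_pos"],O=s["orientation"]); np.savez(f,**w); return w,s
E
python3 - <<'E'
from h import *
np.set_printoptions(precision=4,suppress=True)
w,s=snap("pics/w4.npz"); print(s["tcp_pos"],s["ft_force"])
for n,x in(("w3",np.load("pics/w3.npz")),("w4",w)):
    T=cloud(x); print(n)
    for v in range(200,256,4):
        P=T[v,323]; print(v,P, "z",(x["O"]@P+x["p"])[1:])
E
```

```text
[ 0.5974 -0.1633  0.0245] [-0.0915 -0.1605  2.4491]
w3
200 [ 0.0191 -0.0002  0.0065] z [-0.1451  0.0387]
204 [ 0.0168 -0.0002  0.0053] z [-0.1473  0.04  ]
208 [ 0.0142 -0.0002  0.0052] z [-0.15    0.0401]
212 [ 0.0106 -0.0002  0.0073] z [-0.1536  0.038 ]
216 [ 0.0089 -0.0002  0.0046] z [-0.1553  0.0406]
220 [ 0.006  -0.0002  0.0049] z [-0.1582  0.0404]
224 [ 0.0073 -0.0002 -0.0042] z [-0.1568  0.0494]
228 [ 0.0077 -0.0002 -0.0109] z [-0.1564  0.0561]
232 [ 0.0074 -0.0003 -0.0156] z [-0.1567  0.0609]
236 [ 0.006  -0.0003 -0.0179] z [-0.1581  0.0632]
240 [ 0.0034 -0.0003 -0.0178] z [-0.1607  0.063 ]
244 [ 0.0116 -0.0003 -0.0378] z [-0.1526  0.083 ]
248 [ 0.0106 -0.0003 -0.0401] z [-0.1535  0.0854]
252 [ 0.0104 -0.0003 -0.0436] z [-0.1538  0.0889]
w4
200 [ 0.027  -0.0003 -0.0151] z [-0.1365  0.0396]
204 [ 0.0244 -0.0003 -0.0147] z [-0.139   0.0392]
208 [ 0.022  -0.0003 -0.0146] z [-0.1415  0.0391]
212 [ 0.0195 -0.0003 -0.0147] z [-0.1439  0.0391]
216 [ 0.017  -0.0003 -0.0144] z [-0.1464  0.0389]
220 [ 0.0144 -0.0003 -0.0143] z [-0.149   0.0388]
224 [ 0.0121 -0.0003 -0.0147] z [-0.1513  0.0391]
228 [ 0.0094 -0.0003 -0.0144] z [-0.154   0.0388]
232 [ 0.0081 -0.0003 -0.0169] z [-0.1553  0.0413]
236 [ 0.0063 -0.0003 -0.0183] z [-0.1571  0.0428]
240 [ 0.0063 -0.0003 -0.0233] z [-0.1571  0.0478]
244 [ 0.0109 -0.0003 -0.0364] z [-0.1525  0.0609]
248 [ 0.0107 -0.0003 -0.0403] z [-0.1527  0.0648]
252 [ 0.0111 -0.0003 -0.0449] z [-0.1523  0.0694]
```

>>> {"op": "carry_out", "data": {"deltas": [[[1, 0, 0, 1, 0, 0, 0], [1, 0, 0, 2, 0, 0, 0], [1, 0, 0, 3, 0, 0, 0], [1, 0, 0, 3, 0, 0, 0]]]}}

```text
time_s: 7.25
tcp_pos: [0.5976, -0.1634, 0.0243]
orientation: [[-0.083, 0.997, 0.002], [0.997, 0.083, -0.001], [-0.001, 0.002, -1.0]]
ft_force: [-7.1, 1.7, 22.8]
gripper_width: -0.0002
```

Stalled at 0.0243, 7 mm lower than on the left bolt, so the middle bolt may have sunk to its stop. I'll lift, shift aside and measure it.

>>> {"op": "carry_out", "data": {"deltas": [[[1, 0, 0, -20, 0, 0, 0], [1, 0, 0, -40, 0, 0, 0], [1, -40, 0, -60, 0, 0, 0], [1, -60, 0, -60, 0, 0, 0], [1, -60, 0, -60, 0, 0, 0], [1, -60, 0, -60, 0, 0, 0]]]}}

```text
time_s: 7.85
tcp_pos: [0.601, -0.2229, 0.0799]
orientation: [[-0.081, 0.997, -0.002], [0.997, 0.082, 0.001], [0.002, -0.002, -1.0]]
ft_force: [-0.5, -0.3, -0.5]
gripper_width: -0.0
```

```bash
python3 - <<'E'
from h import *
np.set_printoptions(precision=4,suppress=True)
w,s=snap("pics/w5.npz"); print(s["tcp_pos"],s["ft_force"])
W=cloud(w)@w["O"].T+w["p"]
for n,b in(("L",(.591,-.081)),("M",(.598,-.166))):
    m=(w["depth"]>0)&(np.hypot(W[...,0]-b[0],W[...,1]-b[1])<.009)&(W[...,2]<.075); z=W[m][:,2]; print(n,m.sum(),np.percentile(z,[25,50,75,90]))
m=(np.abs(W[...,0]-.48)<.03)&(np.abs(W[...,1]+.175)<.02)&(W[...,2]>.035)&(W[...,2]<.06); print("mid bar",m.sum(),np.median(W[m],0),np.percentile(W[m][:,2],90))
cv2.imwrite("pics/w5.png",w["img"][:,:,::-1])
E
```

```text
[ 0.601  -0.2229  0.0799] [-0.4856 -0.2525 -0.5078]Traceback (most recent call last):
  File "<stdin>", line 6, in <module>
    return _quantile_unchecked(
        a, q, axis, out, overwrite_input, method, keepdims, weights)
    return _ureduce(a,
                    func=_quantile_ureduce_func,
    ...<5 lines>...
                    overwrite_input=overwrite_input,
                    method=method)
    r = func(a, **kwargs)
    result = _quantile(arr,
                       quantiles=q,
    ...<2 lines>...
                       out=out,
                       weights=wgt)
    slices_having_nans = np.isnan(arr[-1, ...])
                                  ~~~^^^^^^^^^
IndexError: index -1 is out of bounds for axis 0 with size 0
```

```bash
python3 - <<'E'
from h import *
np.set_printoptions(precision=4,suppress=True)
for f in("w3","w5"):
  w=np.load(f"pics/{f}.npz"); W=cloud(w)@w["O"].T+w["p"]
  for n,b in(("L",(.591,-.081)),("M",(.598,-.166))):
    m=(w["depth"]>0)&(np.hypot(W[...,0]-b[0],W[...,1]-b[1])<.009)&(W[...,2]<.075); z=W[m][:,2]; print(f,n,m.sum(),np.percentile(z,[25,50,75,90]) if m.any() else "")
  m=(np.abs(W[...,0]-.48)<.03)&(np.abs(W[...,1]+.175)<.02)&(W[...,2]>.035)&(W[...,2]<.06); print("mid bar",m.sum(),np.median(W[m],0) if m.any() else "")
cv2.imwrite("pics/w5.png",w["img"][:,:,::-1])
E
```

```text
w3 L 1102 [0.0581 0.0621 0.0628 0.0633]
w3 M 386 [0.0412 0.062  0.0631 0.0635]
mid bar 1070 [ 0.4804 -0.1739  0.0463]
w5 L 0 
w5 M 613 [0.0505 0.0546 0.0553 0.0558]
mid bar 992 [ 0.4801 -0.1741  0.0465]
```

View pics/w5.png

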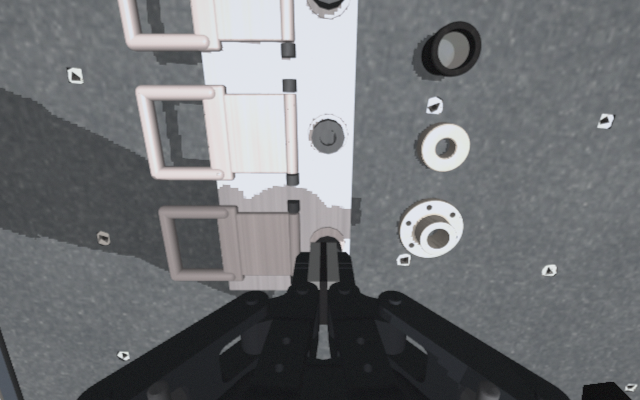

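The middle bolt has sunk from 0.0631 to 0.0553 (7.8 mm) and stalled hard at 23 N, so it was the loose one and is now at its stop. The middle bar is at about (0.480,-0.174) in wrist-derived coordinates, pixels (145,90)–(157,178). The finger tip is 32 mm behind the nominal TCP. I'll go above the bar with the fingers opened to about 30 mm.

>>> {"op": "carry_out", "data": {"deltas": [[[0.3, 30, -50, -10, 0, 0, 0], [0.3, 59, -100, -10, 0, 0, 0], [0.3, 59, -118, -10, 0, 0, 0], [0.3, 59, -118, 0, 0, 0, 0], [0.3, 59, -118, 0, 0, 0, 0], [0.3, 59, -118, 0, 0, 0, 0], [0.3, 59, -118, 0, 0, 0, 0]]], "squeeze": 40}}

```text
time_s: 8.6
tcp_pos: [0.4809, -0.1741, 0.0814]
orientation: [[-0.083, 0.997, 0.001], [0.997, 0.083, -0.0], [-0.0, 0.001, -1.0]]
ft_force: [0.2, -0.3, 0.0]
gripper_width: 0.0296
```

```bash
python3 - <<'E'
from h import *
np.set_printoptions(precision=4,suppress=True)
w,s=snap("pics/w6.npz"); print(s["tcp_pos"],s["gripper_width"])
T=cloud(w); W=T@w["O"].T+w["p"]
m=(np.abs(W[...,0]-.48)<.03)&(np.abs(W[...,1]+.175)<.03)&(W[...,2]>.035)&(W[...,2]<.06); print("bar world",m.sum(),np.median(W[m],0),"tool",np.median(T[m],0))
cv2.imwrite("pics/w6.png",cv2.resize(w["img"][120:350,180:480],None,fx=2,fy=2)[:,:,::-1])
E
```

```text
[ 0.4809 -0.1741  0.0814] 0.02960435534877099
bar world 1684 [ 0.4812 -0.1711  0.0469] tool [0.0034 0.0005 0.0345]
```

View pics/w6.png

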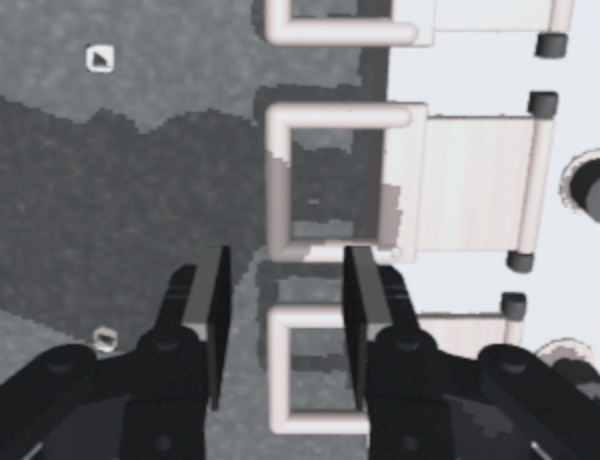

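The bar lies between the fingers: pixels (275,110)–(280,255) in the crop, offset 0.5 mm across and centred along. I'll descend around it.

>>> {"op": "carry_out", "data": {"deltas": [[[0.3, 0, 0, 20, 0, 0, 0], [0.3, 0, 0, 40, 0, 0, 0], [0.3, 0, 0, 52, 0, 0, 0], [0.3, 0, 0, 60, 0, 0, 0], [0.3, 0, 0, 65, 0, 0, 0], [0.3, 0, 0, 70, 0, 0, 0], [0.3, 0, 0, 70, 0, 0, 0]]]}}

```text
time_s: 9.35
tcp_pos: [0.4796, -0.1739, 0.0112]
orientation: [[-0.083, 0.997, -0.0], [0.997, 0.083, 0.0], [0.0, -0.0, -1.0]]
ft_force: [-1.4, 0.3, 0.1]
gripper_width: 0.0296
```

>>> {"op": "carry_out", "data": {"deltas": [[[0.3, 0, 0, 5, 0, 0, 0], [0.3, 0, 0, 10, 0, 0, 0], [0.3, 0, 0, 14, 0, 0, 0], [0.3, 0, 0, 16, 0, 0, 0], [0.3, 0, 0, 16, 0, 0, 0]]]}}

```text
time_s: 9.85
tcp_pos: [0.4793, -0.1739, -0.005]
orientation: [[-0.083, 0.997, -0.001], [0.997, 0.083, 0.0], [0.0, -0.001, -1.0]]
ft_force: [0.7, 0.0, -0.2]
gripper_width: 0.0302
```

```bash
python3 - <<'E'
from h import *
from plant import optics
np.set_printoptions(precision=4,suppress=True)
w,s=snap("pics/w7.npz"); print(s["tcp_pos"],s["gripper_width"],s["ft_force"])
d=optics.capture("scene")
a=cv2.resize(w["img"][130:330,200:450],None,fx=1.9,fy=1.9,interpolation=2)
b=cv2.resize(d["img"][150:300,230:415],(475,380),interpolation=2)
cv2.imwrite("pics/w7.png",cv2.resize(np.hstack([a,b]),(800,320))[:,:,::-1])
E
```

```text
[ 0.4793 -0.1739 -0.005 ] 0.030232034374155652 [ 0.7089  0.0153 -0.2016]
```

View pics/w7.png

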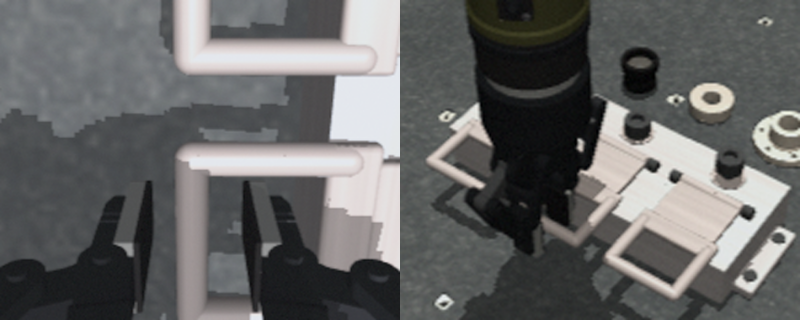

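The fingers straddle the middle bar: bar at crop x≈193, pads at 150 and 245. Nothing is in the way, so I'll close.

>>> {"op": "carry_out", "data": {"deltas": [[[1, 0, 0, 0, 0, 0, 0], [1, 0, 0, 0, 0, 0, 0], [1, 0, 0, 0, 0, 0, 0], [1, 0, 0, 0, 0, 0, 0], [1, 0, 0, 0, 0, 0, 0]]], "squeeze": 50}}

```text
time_s: 10.45
tcp_pos: [0.4776, -0.1742, -0.0045]
orientation: [[-0.082, 0.997, -0.003], [0.997, 0.082, -0.001], [-0.001, -0.003, -1.0]]
ft_force: [-6.2, -0.2, 6.1]
gripper_width: 0.0078
```

```bash
python3 - <<'E'
from h import *
from plant import optics
np.set_printoptions(precision=4,suppress=True)
w,s=snap("pics/w8.npz"); print(s["tcp_pos"],s["gripper_width"],s["ft_force"])
T=cloud(w)
for u in (311,323,335):
  for v in range(200,262,5): print(u,v,T[v,u],"z",w["p"][2]-T[v,u,2])
d=optics.capture("scene")
a=cv2.resize(w["img"][150:300,230:430],(500,375),interpolation=2)
b=cv2.resize(d["img"][200:290,270:390],(500,375),interpolation=2)
cv2.imwrite("pics/w8.png",cv2.resize(np.hstack([a,b]),(800,300))[:,:,::-1])
E
```

```text
[ 0.4776 -0.1742 -0.0045] 0.007846673330185959 [-6.2089 -0.2304  6.0951]
311 200 [ 0.0228 -0.0074 -0.0038] z -0.0006668407878482607
311 205 [ 0.0199 -0.0074 -0.0045] z 2.0514864271486966e-05
311 210 [ 0.0165 -0.0075 -0.004 ] z -0.0004447799578080336
311 215 [ 0.0131 -0.0076 -0.0038] z -0.000708421623726585
311 220 [ 0.0096 -0.0076 -0.0033] z -0.0011634535584248429
311 225 [ 0.0061 -0.0077 -0.0031] z -0.0013990028392682485
311 230 [ 0.0032 -0.0077 -0.0041] z -0.0003586708081614043
311 235 [-0.0004 -0.0077 -0.0037] z -0.0007981868299031247
311 240 [-0.0036 -0.0077 -0.0043] z -0.00015695898101150685
311 245 [ 0.0112 -0.0063 -0.038 ] z 0.033567815712508636
311 250 [ 0.0109 -0.0062 -0.0427] z 0.03817971122759978
311 255 [ 0.0107 -0.006  -0.0471] z 0.042622059131674606
311 260 [ 0.0107 -0.0058 -0.0516] z 0.04710654731728904
323 200 [ 0.0228 -0.0002 -0.0036] z -0.0008506900821604046
323 205 [ 0.0193 -0.0002 -0.003 ] z -0.001507613159412724
323 210 [ 0.0163 -0.0002 -0.0036] z -0.0008921764010320354
323 215 [ 0.0133 -0.0002 -0.0041] z -0.000361840320902973
323 220 [ 0.0295 -0.0003 -0.0485] z 
[... 510 characters left out ...]
0009813479033938255
335 205 [ 0.0196  0.007  -0.0037] z -0.0007728150450438676
335 210 [ 0.0165  0.007  -0.0041] z -0.00034968603552143485
335 215 [ 0.0131  0.0071 -0.0039] z -0.0006083047307964273
335 220 [ 0.0292  0.0052 -0.0477] z 0.04323034174927293
335 225 [ 0.0278  0.0051 -0.0501] z 0.045662754195589
335 230 [ 0.0265  0.005  -0.0525] z 0.04803266502121345
335 235 [ 0.0234  0.0051 -0.0512] z 0.0467411924387658
335 240 [-0.0036  0.0073 -0.0043] z -0.000134656663528826
335 245 [ 0.0105  0.0058 -0.0368] z 0.03233975258853039
335 250 [ 0.0111  0.0056 -0.043 ] z 0.03856503124451913
335 255 [ 0.0112  0.0054 -0.0479] z 0.04347444142498233
335 260 [ 0.011   0.0052 -0.052 ] z 0.04749445774784129
```

View pics/w8.png

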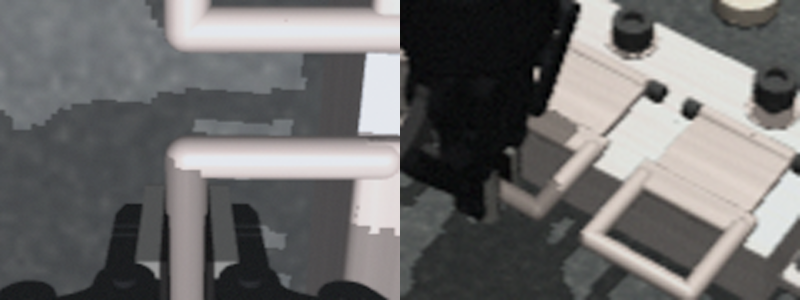

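The bar is flanked by the pads, but the tips reach only about 10 mm below its centre, and the grip centre is about 2 mm off. I'll reopen, go 8 mm deeper with that correction, and close again.

>>> {"op": "carry_out", "data": {"deltas": [[[0.3, 0, -2, 0, 0, 0, 0], [0.3, 0, -2, 0, 0, 0, 0], [0.3, 0, -2, 4, 0, 0, 0], [0.3, 0, -2, 8, 0, 0, 0], [1, 0, -2, 8, 0, 0, 0], [1, 0, -2, 8, 0, 0, 0], [1, 0, -2, 8, 0, 0, 0], [1, 0, -2, 8, 0, 0, 0]]], "squeeze": 50}}

```text
time_s: 11.35
tcp_pos: [0.4777, -0.1739, -0.0126]
orientation: [[-0.083, 0.997, -0.0], [0.997, 0.083, 0.0], [0.0, 0.0, -1.0]]
ft_force: [1.0, 0.3, -0.9]
gripper_width: 0.0081
```

>>> {"op": "carry_out", "data": {"deltas": [[[1, 0, 0, 0, 0, 0, 0], [1, 0, 0, 0, 0, 0, 0]]]}}

```text
time_s: 11.55
tcp_pos: [0.4777, -0.1739, -0.0126]
orientation: [[-0.083, 0.997, 0.0], [0.997, 0.083, 0.0], [0.0, 0.0, -1.0]]
ft_force: [1.1, 1.6, -1.8]
gripper_width: 0.0082
```

Clean grip now, with about 1–2 N of side force. Next I'll swing along the 96.5 mm arc.

>>> {"op": "carry_out", "data": {"deltas": [[[1, 0, 0.4, -8.4, 0, 0, 0], [1, 0, 1.5, -16.8, 0, 0, 0], [1, 0, 3.3, -25, 0, 0, 0], [1, 0, 5.8, -33, 0, 0, 0], [1, 0, 9, -40.8, 0, 0, 0], [1, 0, 12.9, -48.3, 0, 0, 0], [1, 0, 12.9, -48.3, 0, 0, 0], [1, 0, 12.9, -48.3, 0, 0, 0]]]}}

```text
time_s: 12.35
tcp_pos: [0.4895, -0.173, 0.0357]
orientation: [[-0.083, 0.997, -0.002], [0.997, 0.083, -0.0], [0.0, -0.002, -1.0]]
ft_force: [-4.9, 1.5, -0.3]
gripper_width: 0.0084
```

>>> {"op": "carry_out", "data": {"deltas": [[[1, 0, 4.4, -7, 0, 0, 0], [1, 0, 9.4, -13.7, 0, 0, 0], [1, 0, 15, -19.9, 0, 0, 0], [1, 0, 21, -25.6, 0, 0, 0], [1, 0, 28, -30.7, 0, 0, 0], [1, 0, 28, -30.7, 0, 0, 0], [1, 0, 28, -30.7, 0, 0, 0]]]}}

```text
time_s: 13.05
tcp_pos: [0.5154, -0.171, 0.0676]
orientation: [[-0.082, 0.997, -0.005], [0.997, 0.082, -0.001], [-0.001, -0.005, -1.0]]
ft_force: [-14.5, 1.3, 15.1]
gripper_width: 0.0082
```

```bash
python3 - <<'E'
from h import *
from plant import optics
np.set_printoptions(precision=4,suppress=True)
w,s=snap("pics/w9.npz"); print(s["tcp_pos"],s["gripper_width"],s["ft_force"],np.abs(s["dq"]).max())
d=optics.capture("scene")
W=cloud(w)@w["O"].T+w["p"]
m=(np.abs(W[...,1]+.174)<.05)&(W[...,2]>.055)&(W[...,0]<.57)&(W[...,0]>.5)&(w["depth"]>0)
m2=m&(np.abs((W[...,1]+.172))<.02)
print(m.sum()); 
for x0 in np.arange(.5,.57,.01):
    k=m2&(np.abs(W[...,0]-x0)<.005); print(round(x0,3),k.sum(),np.percentile(W[k][:,2],[10,50,90]) if k.any() else "")
a=cv2.resize(w["img"][100:300,200:450],(480,384),interpolation=2)
b=cv2.resize(d["img"][120:310,220:430],(424,384),interpolation=2)
cv2.imwrite("pics/w9.png",cv2.resize(np.hstack([a,b]),(800,340))[:,:,::-1])
E
```

```text
[ 0.5154 -0.171   0.0676] 0.008217728534416168 [-14.5395   1.3044  15.1131] 0.3035448011878098
30056
0.5 2341 [0.1254 0.172  0.1876]
0.51 3982 [0.1233 0.1668 0.1846]
0.52 4558 [0.1231 0.1652 0.1843]
0.53 3227 [0.1253 0.1702 0.1854]
0.54 2697 [0.0884 0.1522 0.1807]
0.55 4713 [0.0821 0.1607 0.171 ]
0.56 4145 [0.0686 0.1746 0.1834]
```

View pics/w9.png

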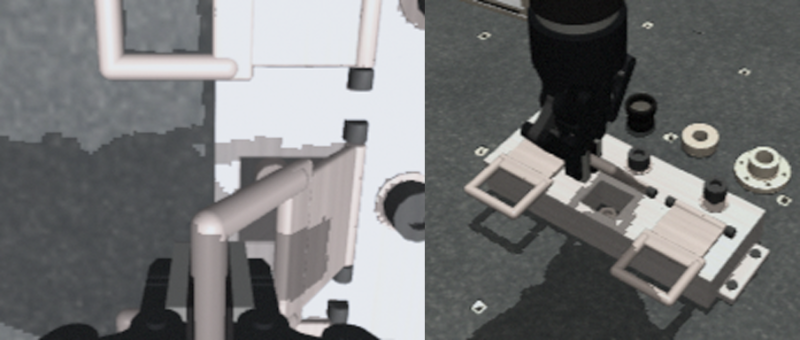

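The middle cap is open to about 54°, held between the fingers, with the lock-screw recess exposed and the other caps shut. There is a residual push of about 20 N outward along the cap arm, so I'll relax the command slightly in that direction and let it settle.

>>> {"op": "carry_out", "data": {"deltas": [[[1, 0, -1, -1, 0, 0, 0], [1, 0, -2, -1.5, 0, 0, 0], [1, 0, -2, -1.5, 0, 0, 0], [1, 0, -2, -1.5, 0, 0, 0], [1, 0, -2, -1.5, 0, 0, 0]]]}}

```text
time_s: 13.65
tcp_pos: [0.516, -0.1709, 0.0681]
orientation: [[-0.083, 0.997, -0.001], [0.997, 0.083, 0.0], [0.0, -0.001, -1.0]]
ft_force: [-5.8, 0.9, 2.4]
gripper_width: 0.0079
```

>>> {"op": "carry_out", "data": {"deltas": [[[1, 0, 0, 0, 0, 0, 0], [1, 0, 0, 0, 0, 0, 0], [1, 0, 0, 0, 0, 0, 0], [1, 0, 0, 0, 0, 0, 0], [1, 0, 0, 0, 0, 0, 0], [1, 0, 0, 0, 0, 0, 0]]]}}

```text
time_s: 14.25
tcp_pos: [0.516, -0.1709, 0.0681]
orientation: [[-0.083, 0.997, -0.001], [0.997, 0.083, -0.0], [0.0, -0.001, -1.0]]
ft_force: [-5.0, 1.6, 1.9]
gripper_width: 0.0085
```

```bash
python3 - <<'E'
from h import *
from plant import optics
np.set_printoptions(precision=4,suppress=True)
w,s=snap("pics/w10.npz"); W=cloud(w)@w["O"].T+w["p"]
P=W[205:232,392:402].reshape(-1,3); c=np.median(P,0); P=P[np.abs(P-c).max(1)<.03]
n=np.linalg.svd(P-P.mean(0))[2][2]; print(c,len(P),"normal",n,"tilt",np.degrees(np.arccos(abs(n[2]))))
d=optics.capture("scene"); a=np.load("pics/scene.npz")["img"]
for nm,(u0,u1,v0,v1) in dict(loupe=(325,355,168,196),ring=(360,390,186,208),flange=(390,428,200,230),capL=(240,270,205,245),capR=(330,380,250,295)).items():
    T=a[v0:v1,u0:u1]; R=cv2.matchTemplate(d["img"][v0-6:v1+6,u0-6:u1+6],T,cv2.TM_CCOEFF_NORMED); _,m,_,l=cv2.minMaxLoc(R); print(nm,round(m,3),l[0]-6,l[1]-6)
print(s["time_s"],s["tcp_pos"],s["ft_force"],s["gripper_width"])
E
```

```text
[ 0.5629 -0.1605  0.0611] 269 normal [-0.7994 -0.064  -0.5974] tilt 53.312712682995056
loupe 0.78 0 0
ring 0.999 0 0
flange 0.999 0 0
capL 0.999 0 0
capR 0.95 0 0
14.25 [ 0.516  -0.1709  0.0681] [-5.0327  1.5749  1.8794] 0.008511793118535345
```

```bash
python3 -c "
from plant import workorder
print(workorder.finish_job())"
```

```text
the job is handed in; nothing more can be done
None
```

The middle bolt was the loose one. I pressed it down to its stop, then opened the middle cap to about 53°. I handed in the job at about 14 s with the gripper still holding the cap open.

**Bolts:**
- **Left bolt:** it held against about 29 N and its height did not change, so it is tight.
- **Middle bolt:** it sank 7.8 mm by depth measurement (8 mm nominal) and stalled hard at about 23 N.
- **Right bolt:** I did not tap it, since the loose one had already been found.

**Cap:** a plane fitted to the cap in the last depth image gave 53.3°. The gripper held steady over the last 0.6 s with about 5 N of residual force. I relaxed the arm's position slightly because it was being pushed outward with about 20 N after the swing.

**Rest of the scene:** the last camera comparison showed no shift in the ring, flange, loupe, left cap or right cap. The loupe's image match was weaker (0.78), and so was the right cap's (0.95). I put both down to the gripper or its shadow, but did not check further.

**Disagreements with the description:**
- **Finger length:** the fingertips ended about 32 mm short of the stated TCP by contact, and about 37 mm short by camera. I worked from contact and the cameras instead of the stated value.
- **Grip opening:** on the 10 mm bar the gripper read about 8 mm, so either the reading or the contact is slightly off.
- **First grip:** it was too shallow and about 2 mm off centre, so I redid it 8 mm deeper before swinging the cap.

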